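# Put the spice jar away in the indexed carousel

## Robot

A 6-joint arm with a two-finger parallel gripper is mounted at the origin on the work surface. World frame = base frame: x ahead of the robot, y to its left, z up, the work surface at z = 0. Lengths are in m, angles in rad, forces in N, time in s.
With the tool pointing down it reaches from about 0.4 to 0.925 m from the base axis. Payload 3.4 kg.
Tool frame: the origin (TCP) lies at the centre of the arm's flange, where the gripper is bolted on; the fingertips stand 173 mm ahead of it and the grasp point (between the pads) lies 155 mm ahead of it (manip.finger_overhang is the distance from the TCP to the fingertips, in m); z points along the fingers, y is the line along which they close (so a half turn about z gives the same grasp; the last joint's range is limited). The gripper opens to 85 mm and grips with 20 to 120 N. Pads are 22 mm wide; open, the fingers measure 114 mm over their backs; the gripper's body (76 mm by 85 mm) begins 54 mm behind the grasp point. The pads swing forward as they close: fully open they stand 13 mm farther back than shut.
Start: joints at [1.185, 0.307, 1.506, -0, 1.328, -0.073], TCP at [0.176, 0.547, 0.405] pointing down, gripper open.
Joint ranges: [-3.12, 3.12], [-1.05, 2.28], [0.14, 2.33], [-1.42, 4.57], [0.1, 2.73], [-2.68, 2.68]. Speed limits (rad/s): [2.57, 2.57, 3.14, 3.14, 3.14, 3.14].

## Interface

Orientations are given as a unit quaternion [w, x, y, z].
In Python, from station import manip, eyes, order gives the robot as it stands.
- The arm moves only by the tool apply_moves, never from a script. Its argument "increments" is a list that holds one entry, the list of rows, each a list of 5 numbers: the shift along the tool's x, y, z scaled (see below), then the turn about the tool's z scaled (see below), then the opening, from 0 (shut) to 1 (fully open). A call has 1 to 10 rows; each row shifts and turns the commanded pose from where the row before left it, along the tool's axes as they then stand; what a row does not reach is not made up. The controller multiplies each number of a shift by 0.05 m and each number of a turn by pi/4 rad. A row lasts 1/10 s, in which the tool goes at most 50 mm and 8.59 degrees, less where a joint would pass 70% of its speed; a pose out of reach is approached as far as the arm can. A call with a number of a shift or a turn outside -1 to 1 is refused whole. A call with a gripper value outside its range is refused whole. The fingers move at their own pace and stop on an object; "newtons" is the grip in N (left out, the last holds). Time passes only in rows, so rows that do not move let the fingers close. It gives the time, the measured TCP pose, the force, the opening and the grip force at its end, in the units of the state.
- manip.state(): the state, without advancing time (a new reading comes with each control period).
- eyes.camera(name): name is "scene" or "side" or "wrist"; returns (picture, depth): 480x640x3 uint8, blue, green, red; 480x640 float32, m along the optical axis (not along the pixel's ray), 0 where there is no reading.
- eyes.camera_params(name): a dict with "vfov" (degrees; the focal length in pixels is half the picture's height over the tangent of half this angle, whatever the lens; pixels are square), "cx", "cy" (the principal point, pixels), "dist_coeffs" ([k1, k2, p1, p2, k3] as OpenCV has them; the pictures are not rectified), "R" (3x3) and "t" (3): a world point X has camera coordinates R X + t. Camera axes: x right, y down, z forward; pixel columns grow to the right and rows downward; lengths in m; the calibration is good to about 2 mm. A picture is of the moment at which its call begins: read the wrist's pose just before it. camera_params takes no time and is no camera call; for the wrist camera it gives the pose at the moment of the call.
- order.close_job(): hands the job in; it is judged then, once.
The state is a dict: "clock": time; "joints": joint angles; "dq": joint speeds; "joint_efforts": joint torques, N m; "ee_pos": TCP position; "ee_rot": TCP orientation; "force": force on the tool from outside, world axes, zero at the start; "wrist_torque": the same for the moment, N m; "gripper_width": finger opening in m; "grasp_force": force on a finger pad.
Only numpy, scipy, OpenCV 4.12 (cv2) and the standard library are available. Lean on these libraries where they do the work, as an engineer would, in place of code of your own. Each camera call takes 0.05 s, during which the arm holds its last target. There are 200 camera calls.

## Task

Put the yellow-capped jar away in the spice carousel: by its brass post, turn the carousel until the empty bay with the yellow pad clicks home in the opening of the clear cover, and set the jar down upright in that bay through the opening, without dropping it. Then turn the carousel again until its solid wooden quarter clicks home in the opening, so that the jar is shut in and still upright. Leave the other jars, the bowl, the mug and the spoon where they are.

Things in the scene. Friction and masses are not known exactly. Their poses are not given: they have to be found in the camera images.
- carousel: Fixed spice carousel: round wooden foot and central brass spindle (cap radius 16 mm, top at 115 mm) carrying a clear flat cover, three quarters of a disc, radius 105 mm, 104 to 109 mm above the counter, brass edge. Its missing quarter is the opening: on the body's -x side, roughly towards the robot, with edges at 45 degrees either side of -x. Origin: turning axis at counter height, z up
- opening (a point): Middle of the cover's opening in plan: 61.5 mm from the turning axis along the carousel's -x, given at the height of the turntable's floor (34 mm above the counter). Fixed. A small brass mark on the foot lies below it. Axes as carousel
- empty_bay (a point): Middle of the empty bay's floor, centre of a yellow pad 60 mm across, 61.5 mm from the turning axis, 34 mm above the counter; turns with the turntable. Walls 4 mm thick and 25 mm tall part the bays on the quarter lines; an outer curb 10 mm tall lies at radius 101 to 105 mm. The bays on either side hold a white-capped and a blue-capped jar, fixed
- solid_quarter (a point): Middle of the solid dark wooden quarter of the turntable, across from the empty bay, 61.5 mm from the turning axis, given at floor height 34 mm (the block rises to 100 mm above the counter); turns with the turntable
- post_top (a point): Centre of the top of the brass post that turns the turntable: upright round rod 12 mm thick at the turntable's edge, 125 mm from the axis, in line with the middle of the solid quarter, up to 155 mm above the counter. Its upper 46 mm stand clear above the cover and outside it, so it can be taken from above and led all the way round
- yellow_jar: The jar to put away: yellow cap, amber glass; spice jar, upright cylinder 38 mm across and 65 mm tall (the top 15 mm is the cap, same width), about 120 g; origin at the centre of its underside, z up through the cap. Stands on the counter to the left
- red_jar: Not to be moved: red cap; spice jar, upright cylinder 38 mm across and 65 mm tall (the top 15 mm is the cap, same width), about 120 g; origin at the centre of its underside, z up through the cap. Stands on the counter to the left
- green_jar: Not to be moved: green cap; spice jar, upright cylinder 38 mm across and 65 mm tall (the top 15 mm is the cap, same width), about 120 g; origin at the centre of its underside, z up through the cap. Stands on the counter to the left
- bowl: White bowl 170 mm across, 60 mm tall, on the counter to the right; origin at the centre of its underside. Not to be moved
- mug: Blue mug 80 mm across, 90 mm tall, on the right; origin at the centre of its underside. Not to be moved
- spoon: Spoon with a wooden handle and steel bowl, about 200 mm long, lying on the counter, far left. Not to be moved
- turntable (a joint): Angle of the turntable (wood, 274 mm across, floor at 34 mm), rad, anticlockwise from above: 0 with the solid quarter in the opening, pi or -pi with the empty bay. Starts anywhere, turns freely without end. A sprung ball clicks it home at every quarter turn, when a quarter stands in the opening: drawn in from about 5 degrees away; about 3 N at the post to leave
There are look-alikes about, which are no part of the job. Several things look just like the yellow_jar: the one meant starts farthest to the robot's right.

How it is judged:
By the outcome, as a careful person would: the job done as asked, in the order asked, and still so for the second after the job is handed in, with the robot touching nothing.
It also fails if it takes over 72 s, if anything falls off the work surface, if the arm or the gripper's body presses on something with over 40 N, if the wrist force passes 120 N, or if a joint passes its speed limit or range.

## Working session

There is one attempt and no reset: what is moved stays moved. The work goes in short steps, Python scripts to look and compute and a tool call to move; the robot and the scene stay as the last step left them, time stands still between calls to the robot, and variables do not carry over. Pictures are saved under pics/ and viewed, at most 10 in all, crops included, and the job is handed in when it is done.

Besides the shell and the picture viewer there is one more tool, called after "Call:" as name(argument=value, ...) on one line, values as JSON. apply_moves: Moves the arm, as the interface text tells. Shifts and turns lie within -1 to 1; 1 stands for 0.05 m of shift or pi/4 rad of turn. Its arguments: {"type":"object","properties":{"increments":{"type":"array","items":{"type":"array","items":{"type":"array","items":{"type":"number","minimum":-1,"maximum":1}}}},"newtons":{"type":"number"}},"required":["increments"]}

```bash
mkdir -p pics
cat > h.py <<'E'
import numpy as np, cv2
from station import manip, eyes, order
def K(p):
    f=240/np.tan(np.radians(p["vfov"])/2); return np.array([[f,0,p["cx"]],[0,f,p["cy"]],[0,0,1.]])
def grab(n):
    p=eyes.camera_params(n); im,d=eyes.camera(n); np.savez(f"{n}.npz",im=im,d=d,**{k:np.array(v) for k,v in p.items()}); return im
def load(n): return np.load(f"{n}.npz")
def px(n,uv,z=None):
    # world points for pixels: z given -> on plane z, else from depth
    q=load(n); uv=np.array(uv,float).reshape(-1,1,2)
    r=cv2.undistortPoints(uv,K(q),q["dist_coeffs"])[:,0]; r=np.c_[r,np.ones(len(r))]
    C=-q["R"].T@q["t"]; w=r@q["R"]
    if z is None: s=np.array([q["d"][int(round(v)),int(round(u))] for u,v in uv[:,0]])
    else: s=(z-C[2])/w[:,2]
    return C+w*s[:,None]
def proj(n,X):
    q=load(n); return cv2.projectPoints(np.array(X,float).reshape(-1,1,3),cv2.Rodrigues(q["R"])[0],q["t"],K(q),q["dist_coeffs"])[0][:,0]
E
python3 - <<'E'
from h import *
s=manip.state(); print(s)
for n in("scene","side"):
    cv2.imwrite(f"pics/{n}0.png",grab(n)); q=load(n); print(n,-q["R"].T@q["t"],q["dist_coeffs"])
E
```

```text
{'clock': 0.0, 'joints': array([ 1.18547715e+00,  3.07569129e-01,  1.50771505e+00, -3.17152615e-05,
        1.32834072e+00, -7.35297316e-02]), 'dq': array([ 0.00077638, -0.00260801,  0.00077366,  0.00154476,  0.00122589,
       -0.00038739]), 'joint_efforts': array([-1.60156822e-03, -4.57548845e+01, -2.51917148e+01, -5.83600977e-04,
        1.33506587e-02, -2.66959677e-05]), 'ee_pos': array([0.17630198, 0.54693752, 0.40376715]), 'ee_rot': array([-2.16096379e-04,  1.55260176e-01,  9.87873092e-01, -9.92995013e-04]), 'force': array([ 0.62538053, -0.21152812, -0.41471722]), 'wrist_torque': array([-0.04457094,  0.02437401,  0.0564507 ]), 'grasp_force': 0.0, 'gripper_width': 0.08528032991680763}
scene [1.48735125 0.72816571 0.93038531] [-0.02657113  0.          0.          0.          0.        ]
side [0.24441577 0.84465756 1.24122728] [-0.12028395  0.          0.          0.          0.        ]
```

View pics/scene0.png

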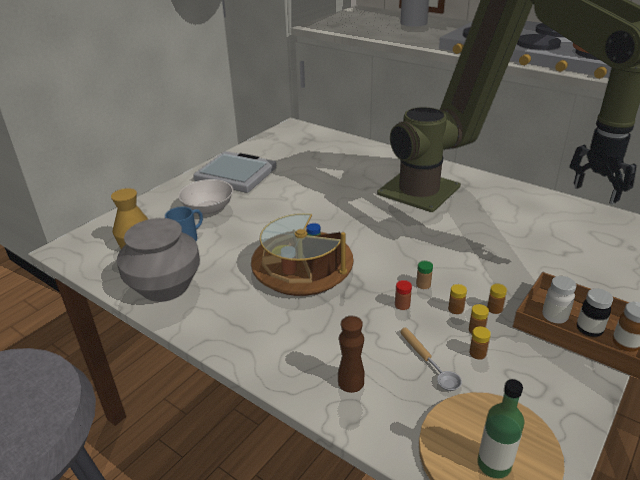

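View pics/side0.png

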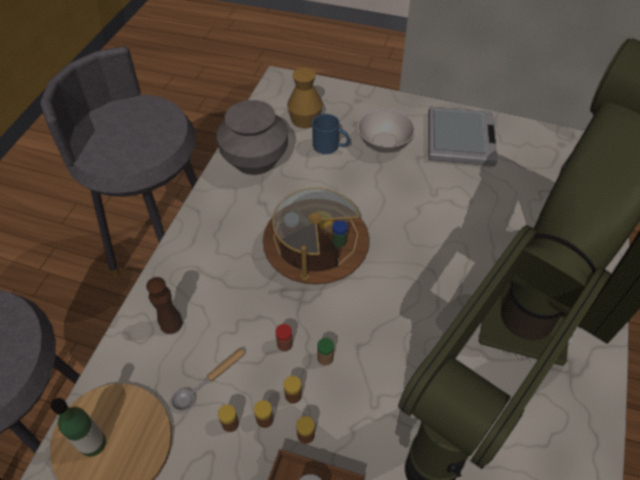

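The scene view shows four yellow caps at about (458,292), (498,291), (480,314) and (481,336). The carousel is at about (302,262). In the side view the caps are at (292,383), (263,408), (228,412) and (305,425), the carousel is at (317,240) and the post is at about (304,250).

Run:
```python
from h import *
S=[(458,289),(498,288),(480,310),(481,332)];D=[(292,380),(263,404),(228,409),(305,422)]
R=[(403,286),(425,266)];RD=[(284,328),(326,344)]
print(px("scene",S+R,.065).round(3));print(px("side",D+RD,.065).round(3))
a=load("scene")["im"][200:300,240:365];b=load("side")["im"][180:290,255:380]
cv2.imwrite("pics/c.png",np.hstack([cv2.resize(a,(400,320),interpolation=2),cv2.resize(b,(400,320),interpolation=2)]))
```

```text
[[0.471 0.352 0.065]
 [0.414 0.428 0.065]
 [0.511 0.425 0.065]
 [0.576 0.456 0.065]
 [0.535 0.24  0.065]
 [0.435 0.245 0.065]]
[[0.471 0.347 0.065]
 [0.51  0.416 0.065]
 [0.575 0.449 0.065]
 [0.415 0.426 0.065]
 [0.53  0.233 0.065]
 [0.429 0.243 0.065]]
```

View pics/c.png

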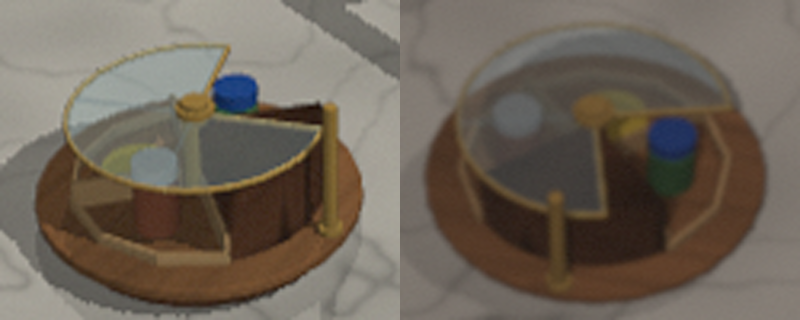

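The crop shows the spindle cap, the post, the opening corners and the blue jar, and the yellow pad is under the cover. I'll compute their poses.

Run:
```python
from h import *
s=lambda p:[(240+x*.3125,200+y*.3125) for x,y in p]
d=lambda p:[(255+(x-400)*.3125,180+y*110/320) for x,y in p]
A=s([(195,100),(330,107),(228,46),(325,128)]);B=d([(592,106),(556,195),(732,106),(605,215)])
for i,z in enumerate((.115,.155,.107,.107)):
    print(px("scene",[A[i]],z)[0],px("side",[B[i]],z)[0])
# refine center: brass cover edge arc fit & foot via depth
for n in("scene","side"):
    q=load(n); u,v=np.meshgrid(np.arange(640),np.arange(480)); 
    P=px(n,np.c_[u.ravel(),v.ravel()]); m=(np.hypot(P[:,0]-.64,P[:,1]-.02)<.22)
    for lo,hi in((.1,.118),(.02,.04),(.118,.16)):
        k=P[m&(P[:,2]>lo)&(P[:,2]<hi)]; print(n,lo,len(k),k.min(0).round(3) if len(k) else '',k.max(0).round(3) if len(k) else '', np.median(k,0).round(3) if len(k) else '')
```

```text
[ 0.54507241 -0.06122174  0.115     ] [ 0.5526     -0.05821209  0.115     ]
[0.54040132 0.06913592 0.155     ] [0.53752047 0.0682509  0.155     ]
[ 0.45397001 -0.09736021  0.107     ] [ 0.45177962 -0.09772653  0.107     ]
[0.5088002  0.04218038 0.107     ] [0.50955492 0.04217373 0.107     ]
scene 0.1 2604 [ 0.461 -0.165  0.1  ] [0.661 0.073 0.118] [ 0.574 -0.055  0.112]
scene 0.02 1904 [ 0.43  -0.188  0.021] [0.692 0.081 0.04 ] [ 0.628 -0.017  0.037]
scene 0.118 124 [ 0.525 -0.127  0.118] [0.579 0.077 0.16 ] [ 0.548 -0.04   0.124]
side 0.1 3606 [ 0.455 -0.162  0.1  ] [0.659 0.078 0.118] [ 0.566 -0.055  0.11 ]
side 0.02 2207 [ 0.422 -0.135  0.021] [0.687 0.08  0.04 ] [0.517 0.016 0.035]
side 0.118 138 [ 0.455 -0.091  0.118] [0.576 0.077 0.157] [ 0.543 -0.041  0.123]
```

Call:
apply_moves(increments=[[[0, 0, 0, 0.147, 0.6], [0, 0, 0, 0.147, 0.6], [0, 0, 0, 0.147, 0.6], [0, 0, 0, 0.147, 0.6], [0, 0, 0, 0.147, 0.6], [0, 0, 0, 0.147, 0.6], [0, 0, 0, 0.147, 0.6], [0, 0, 0, 0.147, 0.6], [0, 0, 0, 0.147, 0.6], [0, 0, 0, 0.147, 0.6]]], newtons=20)

```text
clock: 1.1
ee_pos: [0.1763, 0.5471, 0.4042]
ee_rot: [0.0, 0.671, 0.741, -0.001]
force: [-0.1, 1.4, -1.3]
gripper_width: 0.0511
grasp_force: 0.0
```

Call:
apply_moves(increments=[[[-0.5, 0.3, 0, 0, 0.6], [-0.5, 0.3, 0, 0, 0.6], [-0.5, 0.3, 0, 0, 0.6], [-0.5, 0.3, 0, 0, 0.6], [-0.5, 0.3, 0, 0, 0.6], [-0.5, 0.3, 0, 0, 0.6], [-0.5, 0.3, 0, 0, 0.6], [-0.5, 0.3, 0, 0, 0.6], [-0.5, 0.3, 0, 0, 0.6], [-0.5, 0.3, 0, 0, 0.6]]])

```text
clock: 2.1
ee_pos: [0.352, 0.3131, 0.4044]
ee_rot: [-0.0, 0.669, 0.743, -0.0]
force: [0.5, 0.6, 0.8]
gripper_width: 0.0512
grasp_force: 0.0
```

Call:
apply_moves(increments=[[[-0.5, 0.3, 0, 0, 0.6], [-0.5, 0.3, 0, 0, 0.6], [-0.5, 0.3, 0, 0, 0.6], [-0.5, 0.3, 0, 0, 0.6], [-0.5, 0.3, 0, 0, 0.6], [-0.5, 0.3, 0, 0, 0.6], [-0.5, 0.3, 0, 0, 0.6], [0, 0, 0, 0, 0.6], [0, 0, 0, 0, 0.6]]])

```text
clock: 3.0
ee_pos: [0.4743, 0.1507, 0.4042]
ee_rot: [-0.001, 0.67, 0.742, -0.0]
force: [-0.4, 0.0, 0.1]
gripper_width: 0.0514
grasp_force: 0.0
```

```bash
cat >> h.py <<'E'
def st():
    s=manip.state(); w,x,y,z=s["ee_rot"]; from scipy.spatial.transform import Rotation as R
    M=R.from_quat([x,y,z,w]).as_matrix(); print("t",s["clock"],"pos",s["ee_pos"].round(4),"yaw",np.degrees(np.arctan2(M[1,1],M[0,1])).round(2),"tz",M[:,2].round(3),"F",s["force"].round(1),"w",round(s["gripper_width"],4),"g",round(s["grasp_force"],1),"q6",s["joints"][5].round(2)); return s["ee_pos"],M
def to(x,y,z):
    p,M=st(); print("scaled",(M.T@(np.array([x,y,z])-p)/.05).round(3))
E
python3 - <<'E'
from h import *
to(.539,.069,.4)
cv2.imwrite("pics/w1.png",grab("wrist"))
E
```

```text
t 3.0 pos [0.4743 0.1507 0.4042] yaw 5.88 tz [-0.001  0.    -1.   ] F [-0.4  0.   0.1] w 0.0514 g 0.0 q6 0.12
scaled [-1.759  1.119  0.083]
```

View pics/w1.png

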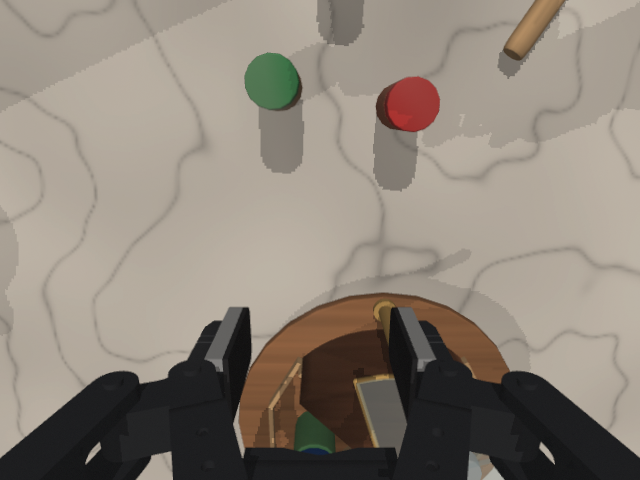

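The wrist view shows the post's base flange at (384,312), with the post rising behind the right finger. The red cap is at (413,104) and the green cap at (272,80).

Run:
```python
from h import *
print(proj("wrist",[[.539,.069,.155],[.539,.069,.036],[.539,.069,.034]]))
print(px("wrist",[(384,312)],.038),px("wrist",[(272,80),(413,104)],.065), px("wrist",[(272,80),(413,104)]))
```

```text
[[411.82734716 395.30404964]
 [384.33147895 310.55074156]
 [384.00864816 309.55975882]]
[[0.53848993 0.06851368 0.038     ]] [[0.43056494 0.24677714 0.065     ]
 [0.52974911 0.24118194 0.065     ]] [[0.43061866 0.24674531 0.06546041]
 [0.52970603 0.24117121 0.06521038]]
```

Call:
apply_moves(increments=[[[-0.4, 0.28, 0, 0, 0.6], [-0.4, 0.28, 0, 0, 0.6], [-0.4, 0.28, 0, 0, 0.6], [-0.4, 0.28, 0, 0, 0.6], [0, 0, 0, 0, 0.6], [0, 0, 0, 0, 0.6]]])

```text
clock: 3.65
ee_pos: [0.5378, 0.0782, 0.4044]
ee_rot: [-0.001, 0.669, 0.743, -0.0]
force: [0.0, 0.8, 0.0]
gripper_width: 0.0513
grasp_force: 0.0
```

Run:
```python
from h import *
to(.539,.069,.4)
cv2.imwrite("pics/w2.png",grab("wrist"))
print(proj("wrist",[[.539,.069,.155],[.539,.069,.036],[.552,-.056,.115]]))
```

```text
t 3.65 pos [0.5378 0.0782 0.4044] yaw 6.0 tz [-0.001  0.001 -1.   ] F [0.  0.8 0. ] w 0.0513 g 0.0 q6 -0.04
scaled [-0.186  0.005  0.087]
[[321.24094197 275.95166309]
 [321.08628203 223.876146  ]
 [320.86286866 415.14858479]]
```

View pics/w2.png

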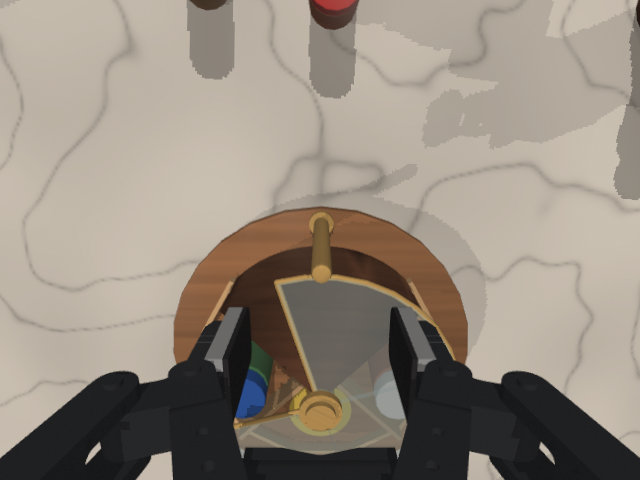

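Post top is at (321,272), the spindle cap at (320,411), one opening edge runs (315,390) to (276,283), and the blue cap is at (247,394).

Run:
```python
from h import *
print(px("wrist",[(321,272)],.155),px("wrist",[(320.5,408)],.115),px("wrist",[(320,222)],.036))
e=px("wrist",[(276,283),(314,388),(292,413),(237,424)],.107);print(e)
d=e[0]-e[1];f=e[3]-e[2];print(np.degrees([np.arctan2(d[1],d[0]),np.arctan2(f[1],f[0])]))
to(.539,.07,.294)
```

```text
[[0.53862134 0.07131124 0.155     ]] [[ 0.55106446 -0.04968211  0.115     ]] [[0.53794313 0.07048833 0.036     ]]
[[ 0.51091282  0.04223303  0.107     ]
 [ 0.54503939 -0.03864163  0.107     ]
 [ 0.53063842 -0.06285022  0.107     ]
 [ 0.48928403 -0.07792905  0.107     ]]
[ 112.87821926 -159.966897  ]
t 3.7 pos [0.5375 0.0785 0.4044] yaw 6.03 tz [-0.002  0.001 -1.   ] F [-0.2  0.5 -0.1] w 0.0515 g 0.0 q6 -0.04
scaled [-0.173  0.016  2.208]
```

Call:
apply_moves(increments=[[[-0.17, 0, 0.4, 0, 0.6], [0, 0, 0.4, 0, 0.6], [0, 0, 0.4, 0, 0.6], [0, 0, 0.4, 0, 0.6], [0, 0, 0.4, 0, 0.6], [0, 0, 0.2, 0, 0.6], [0, 0, 0, 0, 0.2], [0, 0, 0, 0, 0], [0, 0, 0, 0, 0], [0, 0, 0, 0, 0]]], newtons=20)

```text
clock: 4.7
ee_pos: [0.5396, 0.0693, 0.2958]
ee_rot: [0.001, 0.669, 0.743, 0.001]
force: [0.4, 1.1, 1.1]
gripper_width: 0.0111
grasp_force: 21.5
```

Call:
apply_moves(increments=[[[0, 0, 0, 0, 0], [0, 0, 0, 0, 0], [0, 0, 0, 0, 0]]])

```text
clock: 5.0
ee_pos: [0.5397, 0.0693, 0.2957]
ee_rot: [0.0, 0.669, 0.743, 0.001]
force: [-0.9, 2.6, 6.0]
gripper_width: 0.011
grasp_force: 21.9
```

Run:
```python
from h import *
st()
```

```text
t 5.0 pos [0.5397 0.0693 0.2957] yaw 5.97 tz [ 0.002  0.001 -1.   ] F [-0.9  2.6  6. ] w 0.011 g 21.9 q6 -0.05
```

Call:
apply_moves(increments=[[[-0.014, 0.26, 0, 0.133, 0], [-0.014, 0.26, 0, 0.133, 0], [-0.014, 0.26, 0, 0.133, 0], [-0.014, 0.26, 0, 0.133, 0], [-0.014, 0.26, 0, 0.133, 0], [0, 0, 0, 0, 0]]])

```text
clock: 5.6
ee_pos: [0.6046, 0.0581, 0.2958]
ee_rot: [0.001, 0.839, 0.544, 0.001]
force: [-0.8, 1.0, 7.0]
gripper_width: 0.0112
grasp_force: 22.1
```

Run:
```python
from h import *
p,M=st(); d=p[:2]-[.551,-.054]; print(np.hypot(*d),np.degrees(np.arctan2(d[1],d[0])))
```

```text
t 5.6 pos [0.6046 0.0581 0.2958] yaw -24.08 tz [ 0.003 -0.001 -1.   ] F [-0.8  1.   7. ] w 0.0112 g 22.1 q6 0.45
0.12420299763315278 64.44644892811876
```

Call:
apply_moves(increments=[[[-0.014, 0.26, 0, 0.133, 0], [-0.014, 0.26, 0, 0.133, 0], [-0.014, 0.26, 0, 0.133, 0], [-0.014, 0.26, 0, 0.133, 0], [-0.014, 0.26, 0, 0.133, 0], [-0.014, 0.26, 0, 0.133, 0], [-0.014, 0.26, 0, 0.133, 0], [-0.014, 0.26, 0, 0.133, 0], [-0.014, 0.26, 0, 0.133, 0], [0, 0, 0, 0, 0]]])

```text
clock: 6.6
ee_pos: [0.6739, -0.031, 0.2958]
ee_rot: [0.001, 0.994, 0.105, 0.0]
force: [-2.2, -0.2, 6.8]
gripper_width: 0.0113
grasp_force: 22.0
```

Run:
```python
from h import *
p,M=st(); d=p[:2]-[.551,-.054]; print(np.hypot(*d),np.degrees(np.arctan2(d[1],d[0])))
```

```text
t 6.6 pos [ 0.6739 -0.031   0.2958] yaw -77.98 tz [ 0.    -0.002 -1.   ] F [-2.2 -0.2  6.8] w 0.0113 g 22.0 q6 1.25
0.1250773904113398 10.595154771855539
```

Call:
apply_moves(increments=[[[-0.014, 0.26, 0, 0.133, 0], [-0.014, 0.26, 0, 0.133, 0], [-0.014, 0.26, 0, 0.133, 0], [-0.014, 0.26, 0, 0.133, 0], [-0.014, 0.26, 0, 0.133, 0], [-0.005, 0.13, 0, 0.067, 0], [0, 0, 0, 0, 0], [0, 0, 0, 0, 0]]])

```text
clock: 7.4
ee_pos: [0.6674, -0.1007, 0.2958]
ee_rot: [0.001, 0.984, -0.18, -0.001]
force: [-4.7, -3.1, 7.6]
gripper_width: 0.0109
grasp_force: 22.2
```

Call:
apply_moves(increments=[[[0, 0, 0, 0, 0.4], [0, 0, 0, 0, 0.4], [0, 0, 0, 0, 0.4], [0, 0, -0.3, 0, 0.4], [0, 0, -0.4, 0, 0.4], [0, 0, -0.4, 0, 0.4], [0, 0, -0.4, 0, 0.4], [0, 0, -0.4, 0, 0.4], [0, 0, -0.2, 0, 0.4]]])

```text
clock: 8.3
ee_pos: [0.6691, -0.0992, 0.4014]
ee_rot: [0.0, 0.984, -0.18, 0.001]
force: [0.5, 0.0, 0.0]
gripper_width: 0.034
grasp_force: 0.0
```

Run:
```python
from h import *
p,M=st(); d=p[:2]-[.551,-.054]; print(np.hypot(*d),np.degrees(np.arctan2(d[1],d[0])))
w=grab("wrist"); s=grab("scene"); d=grab("side")
print(proj("wrist",[[.6665,-.102,.155],[.551,-.054,.115]]),proj("side",[[.494,-.03,.034]]))
r=lambda a:cv2.resize(a,(400,300),interpolation=2)
cv2.imwrite("pics/c3.png",np.vstack([np.hstack([r(w),r(d[180:290,250:396])]),np.hstack([r(s[200:300,235:368]),r(w[240:420,200:440])])]))
```

```text
t 8.3 pos [ 0.6691 -0.0992  0.4014] yaw -110.71 tz [ 0.003 -0.001 -1.   ] F [0.5 0.  0. ] w 0.034 g 0.0 q6 1.72
0.1264014927585315 -20.930335644423188
[[326.52102996 264.29152868]
 [319.30467749 408.16543076]] [[333.91688749 250.85858311]]
```

View pics/c3.png

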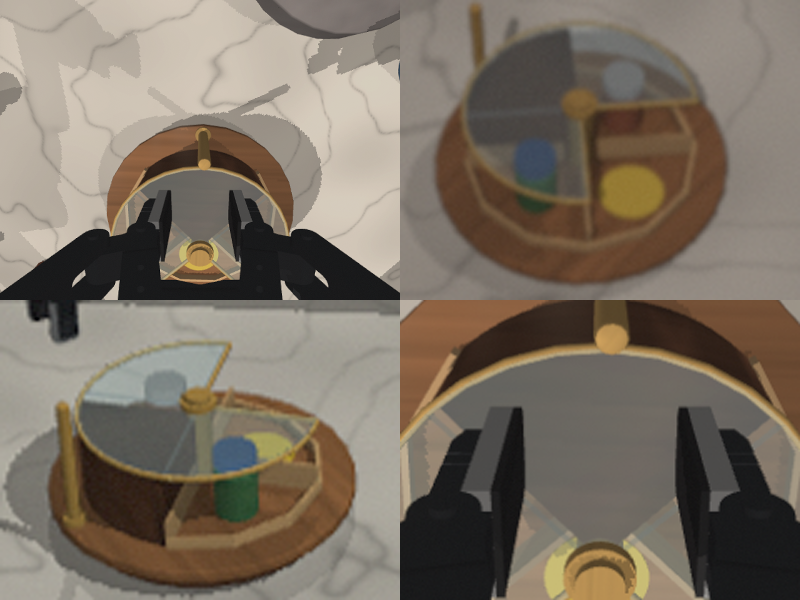

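The side crop shows the yellow pad centred in the opening at raw (335,250). The wrist crop shows the post top at raw (327,263). Both are close to where they should be with the bay clicked home.

Run:
```python
from h import *
P=px("wrist",[(327.2,262.8)],.155)[0]; print(P, px("side",[(335,250.4)],.034), px("scene",[(235+271*.3325,200+(446-300)/3)],.034))
d=load("wrist");
for n in ("side",):
    im=load(n)["im"]; h=cv2.cvtColor(im,cv2.COLOR_BGR2HSV); m=((h[...,0]>20)&(h[...,0]<33)&(h[...,1]>130)&(h[...,2]>110)).astype(np.uint8); m[:230]=0;m[280:]=0;m[:,:310]=0;m[:,360:]=0
    k=np.argwhere(m)[:,::-1]; print(len(k),k.mean(0),k.min(0),k.max(0),px(n,[k.mean(0)],.034))
to(.471,.350,.4)
```

```text
[ 0.66717296 -0.10264404  0.155     ] [[ 0.49183005 -0.0322147   0.034     ]] [[ 0.48163687 -0.03186367  0.034     ]]
313 [334.07028754 249.93929712] [323 242] [345 258] [[ 0.49448529 -0.0328877   0.034     ]]
t 8.45 pos [ 0.6687 -0.0992  0.3998] yaw -110.73 tz [ 0.001 -0.    -1.   ] F [ 0.3 -0.2 -0.4] w 0.0341 g 0.0 q6 1.72
scaled [-6.877 -7.003 -0.008]
```

Call:
apply_moves(increments=[[[-0.46, -0.467, 0, 0, 0.75], [-0.46, -0.467, 0, 0, 0.75], [-0.46, -0.467, 0, 0, 0.75], [-0.46, -0.467, 0, 0, 0.75], [-0.46, -0.467, 0, 0, 0.75], [-0.46, -0.467, 0, 0, 0.75], [-0.46, -0.467, 0, 0, 0.75], [-0.46, -0.467, 0, 0, 0.75], [-0.46, -0.467, 0, 0, 0.75], [-0.46, -0.467, 0, 0, 0.75]]])

```text
clock: 9.45
ee_pos: [0.535, 0.2015, 0.398]
ee_rot: [0.001, 0.984, -0.18, -0.001]
force: [0.1, 0.9, -0.1]
gripper_width: 0.0642
grasp_force: 0.0
```

Call:
apply_moves(increments=[[[-0.46, -0.467, 0, 0, 0.75], [-0.46, -0.467, 0, 0, 0.75], [-0.46, -0.467, 0, 0, 0.75], [-0.46, -0.467, 0, 0, 0.75], [-0.46, -0.467, 0, 0, 0.75], [0, 0, 0, -0.17, 0.75], [0, 0, 0, -0.17, 0.75], [0, 0, 0, -0.17, 0.75], [0, 0, 0, -0.17, 0.75], [0, 0, 0, -0.17, 0.75]]])

```text
clock: 10.45
ee_pos: [0.4695, 0.3503, 0.3978]
ee_rot: [0.001, 0.988, 0.155, -0.001]
force: [-0.5, -0.7, -0.0]
gripper_width: 0.0641
grasp_force: 0.0
```

Call:
apply_moves(increments=[[[0, 0, 0, -0.17, 0.75], [0, 0, 0, -0.17, 0.75], [0, 0, 0, -0.17, 0.75], [0, 0, 0, -0.17, 0.75], [0, 0, 0, -0.17, 0.75], [0, 0, 0, -0.17, 0.75], [0, 0, 0, -0.17, 0.75], [0, 0, 0, -0.17, 0.75], [0, 0, 0, -0.11, 0.75], [0, 0, 0, 0, 0.75]]])

```text
clock: 11.45
ee_pos: [0.4696, 0.3502, 0.398]
ee_rot: [-0.0, 0.745, 0.667, -0.001]
force: [0.4, 0.4, 0.2]
gripper_width: 0.0641
grasp_force: 0.0
```

Run:
```python
from h import *
w=grab("wrist"); to(.471,.350,.4); print(proj("wrist",[[.471,.35,.065],[.471,.35,.0]]))
cv2.imwrite("pics/w4.png",w)
```

```text
t 11.5 pos [0.4697 0.3503 0.3982] yaw -6.45 tz [-0.002 -0.001 -1.   ] F [-0.7  0.1  0.2] w 0.0644 g 0.0 q6 0.68
scaled [-0.003  0.027 -0.035]
[[323.22800206 222.08685979]
 [322.89443075 204.35133852]]
```

View pics/w4.png

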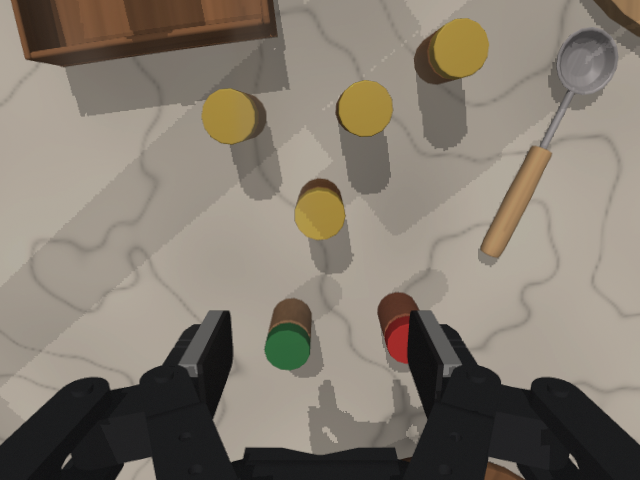

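The target yellow cap is at (320,214), alone between the others, and the finger line runs clear of its neighbours.

Run:
```python
from h import *
P=px("wrist",[(320,214)],.065)[0];print(P,px("wrist",[(320,214)])); to(P[0],P[1],.155+.044)
```

```text
[0.46930779 0.35632621 0.065     ] [[0.46931572 0.35639043 0.06528337]]
t 11.5 pos [0.4697 0.3503 0.3982] yaw -6.45 tz [-0.002 -0.001 -1.   ] F [-0.7  0.1  0.2] w 0.0644 g 0.0 q6 0.68
scaled [ 0.126 -0.013  3.985]
```

Call:
apply_moves(increments=[[[0.08, 0, 0.4, 0, 0.75], [0, 0, 0.5, 0, 0.75], [0, 0, 0.5, 0, 0.75], [0, 0, 0.5, 0, 0.75], [0, 0, 0.5, 0, 0.75], [0, 0, 0.5, 0, 0.75], [0, 0, 0.5, 0, 0.75], [0, 0, 0.4, 0, 0.75], [0, 0, 0.18, 0, 0.75], [0, 0, 0, 0, 0.75]]])

```text
clock: 12.5
ee_pos: [0.4698, 0.354, 0.199]
ee_rot: [-0.0, 0.746, 0.666, -0.002]
force: [-0.4, -0.4, -0.4]
gripper_width: 0.0641
grasp_force: 0.0
```

Call:
apply_moves(increments=[[[0, 0, 0, 0, 0.4], [0, 0, 0, 0, 0.3], [0, 0, 0, 0, 0.3], [0, 0, 0, 0, 0.2], [0, 0, 0, 0, 0.2], [0, 0, 0, 0, 0.2], [0, 0, 0, 0, 0.2]]], newtons=30)

```text
clock: 13.2
ee_pos: [0.4709, 0.3547, 0.2019]
ee_rot: [0.0, 0.745, 0.667, 0.001]
force: [-0.2, 0.2, 6.8]
gripper_width: 0.0374
grasp_force: 30.7
```

Run:
```python
from h import *
st()
```

```text
t 13.2 pos [0.4709 0.3547 0.2019] yaw -6.35 tz [ 0.002  0.001 -1.   ] F [-0.2  0.2  6.8] w 0.0374 g 30.7 q6 0.68
```

Call:
apply_moves(increments=[[[0, 0, -0.1, 0, 0.2], [0, 0, -0.3, 0, 0.2], [0, 0, -0.5, 0, 0.2], [0, 0, -0.5, 0, 0.2], [0, 0, -0.5, 0, 0.2], [0, 0, -0.5, 0, 0.2], [0, 0, -0.4, 0, 0.2], [0, 0, -0.2, 0, 0.2], [0, 0, 0, 0, 0.2]]])

```text
clock: 14.1
ee_pos: [0.4707, 0.3546, 0.352]
ee_rot: [0.0, 0.745, 0.667, 0.001]
force: [-0.0, 0.5, -1.6]
gripper_width: 0.0372
grasp_force: 30.3
```

Call:
apply_moves(increments=[[[0, 0, 0, -0.165, 0.2], [0, 0, 0, -0.165, 0.2], [0, 0, 0, -0.165, 0.2], [0, 0, 0, -0.165, 0.2], [0, 0, 0, -0.165, 0.2], [0, 0, 0, -0.165, 0.2], [0, 0, 0, -0.165, 0.2], [0, 0, 0, -0.165, 0.2], [0, 0, 0, -0.165, 0.2], [0, 0, 0, -0.165, 0.2]]])

```text
clock: 15.1
ee_pos: [0.4699, 0.3541, 0.3487]
ee_rot: [-0.001, 0.189, 0.982, -0.001]
force: [0.5, 0.5, -0.6]
gripper_width: 0.0374
grasp_force: 30.2
```

Run:
```python
from h import *
to(.494,-.033,.35)
```

```text
t 15.1 pos [0.4699 0.3541 0.3487] yaw 68.21 tz [-0.003 -0.002 -1.   ] F [ 0.5  0.5 -0.6] w 0.0374 g 30.2 q6 -0.62
scaled [-3.32  -7.009 -0.012]
```

Call:
apply_moves(increments=[[[-0.2, -0.43, 0, 0, 0.2], [-0.2, -0.43, 0, 0, 0.2], [-0.2, -0.43, 0, 0, 0.2], [-0.2, -0.43, 0, 0, 0.2], [-0.2, -0.43, 0, 0, 0.2], [-0.2, -0.43, 0, 0, 0.2], [-0.2, -0.43, 0, 0, 0.2], [-0.2, -0.43, 0, 0, 0.2], [-0.2, -0.43, 0, 0, 0.2], [-0.2, -0.43, 0, 0, 0.2]]])

```text
clock: 16.1
ee_pos: [0.4815, 0.1165, 0.3491]
ee_rot: [-0.002, 0.192, 0.981, -0.001]
force: [0.3, -0.1, -2.5]
gripper_width: 0.0375
grasp_force: 30.4
```

Call:
apply_moves(increments=[[[-0.2, -0.43, 0, 0, 0.2], [-0.2, -0.43, 0, 0, 0.2], [-0.2, -0.43, 0, 0, 0.2], [-0.2, -0.43, 0, 0, 0.2], [-0.2, -0.43, 0, 0, 0.2], [-0.2, -0.43, 0, 0, 0.2], [-0.12, -0.13, 0, 0, 0.2], [0, 0, 0, 0, 0.2], [0, 0, 0, 0, 0.2]]])

```text
clock: 17.0
ee_pos: [0.4922, -0.0324, 0.3499]
ee_rot: [-0.001, 0.192, 0.981, 0.0]
force: [0.3, -0.6, -1.2]
gripper_width: 0.0374
grasp_force: 30.4
```

Run:
```python
from h import *
w=grab("wrist"); d=grab("side"); to(.494,-.033,.239)
print(proj("side",[[.494,-.033,.034]]))
cv2.imwrite("pics/c5.png",np.hstack([cv2.resize(w,(400,300)),cv2.resize(d[150:290,240:426],(400,300),interpolation=2)]))
```

```text
t 17.1 pos [ 0.4922 -0.0319  0.3503] yaw 67.95 tz [-0.001  0.001 -1.   ] F [-0.2 -0.4 -1.5] w 0.0373 g 30.4 q6 -1.34
scaled [-0.045 -0.007  2.226]
[[334.26760741 249.9524634 ]]
```

View pics/c5.png

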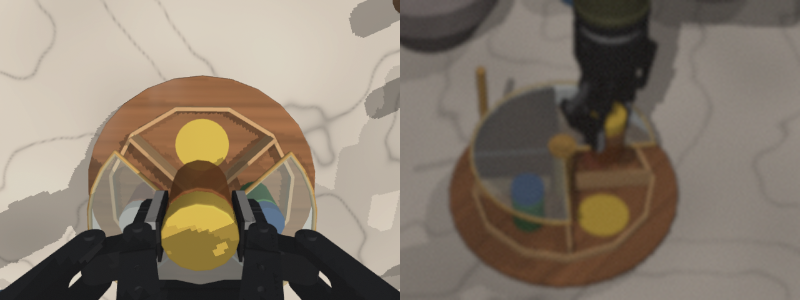

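The jar hangs upright in line with the pad, which is at raw (323,225) in the wrist view.

Call:
apply_moves(increments=[[[-0.03, 0, 0.2, 0, 0.2], [0, 0, 0.3, 0, 0.2], [0, 0, 0.3, 0, 0.2], [0, 0, 0.3, 0, 0.2], [0, 0, 0.3, 0, 0.2], [0, 0, 0.3, 0, 0.2], [0, 0, 0.3, 0, 0.2], [0, 0, 0.16, 0, 0.2], [0, 0, 0, 0, 0.2], [0, 0, 0, 0, 0.2]]])

```text
clock: 18.1
ee_pos: [0.4939, -0.0331, 0.2427]
ee_rot: [-0.0, 0.191, 0.982, 0.0]
force: [-0.2, -0.2, -1.6]
gripper_width: 0.0372
grasp_force: 30.4
```

Run:
```python
from h import *
st()
```

```text
t 18.1 pos [ 0.4939 -0.0331  0.2427] yaw 67.93 tz [-0.  0. -1.] F [-0.2 -0.2 -1.6] w 0.0372 g 30.4 q6 -1.34
```

Call:
apply_moves(increments=[[[0, 0, 0.04, 0, 0.2], [0, 0, 0.03, 0, 0.2], [0, 0, 0.03, 0, 0.2], [0, 0, 0.02, 0, 0.2], [0, 0, 0, 0, 0.2]]])

```text
clock: 18.6
ee_pos: [0.4937, -0.0334, 0.2367]
ee_rot: [-0.0, 0.192, 0.981, 0.0]
force: [1.1, 0.3, -1.6]
gripper_width: 0.0373
grasp_force: 30.4
```

Call:
apply_moves(increments=[[[0, 0, 0.02, 0, 0.2], [0, 0, 0.02, 0, 0.2], [0, 0, 0, 0, 0.2]]])

```text
clock: 18.9
ee_pos: [0.4939, -0.0334, 0.2358]
ee_rot: [0.0, 0.192, 0.981, 0.0]
force: [-1.6, -0.2, 9.1]
gripper_width: 0.0373
grasp_force: 31.4
```

Call:
apply_moves(increments=[[[0, 0, -0.01, 0, 0.46], [0, 0, 0, 0, 0.52], [0, 0, 0, 0, 0.58], [0, 0, 0, 0, 0.58], [0, 0, 0, 0, 0.58]]])

```text
clock: 19.4
ee_pos: [0.4938, -0.0333, 0.235]
ee_rot: [-0.0, 0.192, 0.981, -0.0]
force: [-0.0, -1.1, 0.0]
gripper_width: 0.0494
grasp_force: 0.0
```

Run:
```python
from h import *
st()
```

```text
t 19.4 pos [ 0.4938 -0.0333  0.235 ] yaw 67.9 tz [-0.  0. -1.] F [-0.  -1.1  0. ] w 0.0494 g 0.0 q6 -1.34
```

Call:
apply_moves(increments=[[[0, 0, -0.1, 0, 0.58], [0, 0, -0.3, 0, 0.58], [0, 0, -0.5, 0, 0.58], [0, 0, -0.5, 0, 0.58], [0, 0, -0.5, 0, 0.58], [0, 0, -0.5, 0, 0.58], [0, 0, -0.5, 0, 0.58], [0, 0, -0.4, 0, 0.58], [0, 0, 0, 0, 0.58], [0, 0, 0, 0, 0.58]]])

```text
clock: 20.4
ee_pos: [0.4936, -0.0333, 0.4004]
ee_rot: [0.0, 0.192, 0.981, 0.0]
force: [0.1, -0.0, -0.4]
gripper_width: 0.0496
grasp_force: 0.0
```

Run:
```python
from h import *
to(.667,-.1026,.4)
w=grab("wrist"); d=grab("side")
print(px("side",[(253,150),(303,100),(250,115),(326,132),(386,131)]).round(3))
cv2.imwrite("pics/c6.png",np.hstack([cv2.resize(w,(400,300)),cv2.resize(d[150:290,240:426],(400,300),interpolation=2)]))
```

```text
t 20.4 pos [ 0.4936 -0.0333  0.4004] yaw 67.91 tz [ 0.001 -0.    -1.   ] F [ 0.1 -0.  -0.4] w 0.0496 g 0.0 q6 -1.34
scaled [-3.735  0.02   0.012]
[[ 0.781 -0.221  0.126]
 [ 0.731 -0.487  0.103]
 [ 0.822 -0.31   0.165]
 [ 0.508 -0.     0.451]
 [ 0.483 -0.538  0.005]]
```

View pics/c6.png

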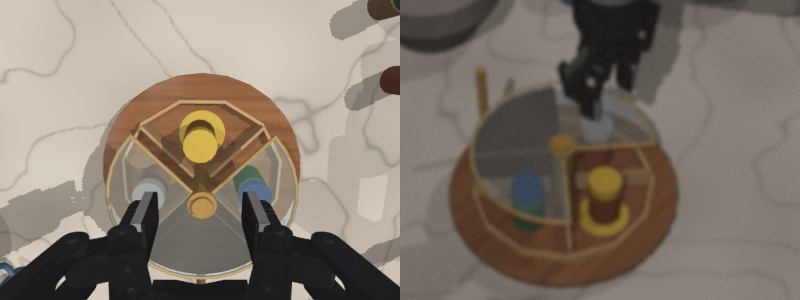

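The jar stands upright on the yellow pad, cap at raw (323,232) in the wrist view. Next I regrasp the post.

Call:
apply_moves(increments=[[[-0.4, 0, 0, 0, 0.6], [-0.4, 0, 0, 0, 0.6], [-0.4, 0, 0, 0, 0.6], [-0.4, 0, 0, 0, 0.6], [-0.4, 0, 0, 0, 0.6], [-0.4, 0, 0, 0, 0.6], [-0.4, 0, 0, 0, 0.6], [-0.4, 0, 0, 0, 0.6], [-0.4, 0.02, 0, 0, 0.6], [-0.135, 0, 0, 0, 0.6]]])

```text
clock: 21.5
ee_pos: [0.6685, -0.1033, 0.3979]
ee_rot: [-0.001, 0.192, 0.981, -0.0]
force: [0.6, 0.1, -0.2]
gripper_width: 0.051
grasp_force: 0.0
```

Call:
apply_moves(increments=[[[0, 0, 0, 0, 0.6], [0, 0, 0, 0, 0.6]]])

```text
clock: 21.7
ee_pos: [0.6664, -0.1024, 0.3992]
ee_rot: [-0.001, 0.192, 0.981, 0.0]
force: [-0.7, -0.1, -0.7]
gripper_width: 0.051
grasp_force: 0.0
```

Run:
```python
from h import *
to(.667,-.1026,.295)
```

```text
t 21.7 pos [ 0.6664 -0.1024  0.3992] yaw 67.91 tz [-0.003  0.001 -1.   ] F [-0.7 -0.1 -0.7] w 0.051 g 0.0 q6 -1.4
scaled [-1.800e-02  1.000e-03  2.083e+00]
```

Call:
apply_moves(increments=[[[0, 0, 0.4, 0, 0.6], [0, 0, 0.4, 0, 0.6], [0, 0, 0.4, 0, 0.6], [0, 0, 0.4, 0, 0.6], [0, 0, 0.3, 0, 0.6], [0, 0, 0.18, 0, 0.4], [0, 0, 0, 0, 0.2], [0, 0, 0, 0, 0], [0, 0, 0, 0, 0], [0, 0, 0, 0, 0]]], newtons=20)

```text
clock: 22.7
ee_pos: [0.6669, -0.1025, 0.2965]
ee_rot: [-0.0, 0.192, 0.981, 0.0]
force: [-1.1, 1.3, -3.5]
gripper_width: 0.0112
grasp_force: 21.9
```

Call:
apply_moves(increments=[[[0, 0, 0, 0, 0], [0.003, -0.09, 0, 0.045, 0], [0.006, -0.175, 0, 0.089, 0], [0.006, -0.175, 0, 0.089, 0], [0.006, -0.175, 0, 0.089, 0], [0.006, -0.175, 0, 0.089, 0], [0.006, -0.175, 0, 0.089, 0], [0.006, -0.175, 0, 0.089, 0], [0.006, -0.175, 0, 0.089, 0], [0, 0, 0, 0, 0]]])

```text
clock: 23.7
ee_pos: [0.6265, -0.1547, 0.2965]
ee_rot: [-0.001, 0.441, 0.897, 0.0]
force: [-3.5, 4.2, 0.6]
gripper_width: 0.0109
grasp_force: 22.3
```

Run:
```python
from h import *
p,M=st(); d=p[:2]-[.551,-.054]; print(np.hypot(*d),np.degrees(np.arctan2(d[1],d[0])))
```

```text
t 23.7 pos [ 0.6265 -0.1547  0.2965] yaw 37.66 tz [-0.002  0.001 -1.   ] F [-3.5  4.2  0.6] w 0.0109 g 22.3 q6 -0.97
0.12589181009795697 -53.150315542683494
```

Call:
apply_moves(increments=[[[0.006, -0.175, 0, 0.089, 0], [0.006, -0.175, 0, 0.089, 0], [0.006, -0.175, 0, 0.089, 0], [0.006, -0.175, 0, 0.089, 0], [0.006, -0.175, 0, 0.089, 0], [0.006, -0.175, 0, 0.089, 0], [0.006, -0.175, 0, 0.089, 0], [0.006, -0.175, 0, 0.089, 0], [0.006, -0.175, 0, 0.089, 0], [0.006, -0.175, 0, 0.089, 0]]])

```text
clock: 24.7
ee_pos: [0.5463, -0.1796, 0.2965]
ee_rot: [-0.001, 0.722, 0.692, 0.001]
force: [0.2, 7.8, -1.1]
gripper_width: 0.0112
grasp_force: 22.2
```

Call:
apply_moves(increments=[[[0.006, -0.175, 0, 0.089, 0], [0.006, -0.175, 0, 0.089, 0], [0.006, -0.175, 0, 0.089, 0], [0.006, -0.175, 0, 0.089, 0], [0.006, -0.175, 0, 0.089, 0], [0.006, -0.175, 0, 0.089, 0], [0.006, -0.175, 0, 0.089, 0], [0.006, -0.175, 0, 0.089, 0], [0.006, -0.175, 0, 0.089, 0], [0, 0, 0, 0, 0]]])

```text
clock: 25.7
ee_pos: [0.4738, -0.1527, 0.2965]
ee_rot: [-0.0, 0.9, 0.436, 0.002]
force: [1.8, 8.3, -4.1]
gripper_width: 0.0112
grasp_force: 21.8
```

Run:
```python
from h import *
p,M=st(); d=p[:2]-[.551,-.054]; print(np.hypot(*d),np.degrees(np.arctan2(d[1],d[0])))
```

```text
t 25.7 pos [ 0.4738 -0.1527  0.2965] yaw -38.35 tz [ 0.003  0.002 -1.   ] F [ 1.8  8.3 -4.1] w 0.0112 g 21.8 q6 0.27
0.12532540080227428 -128.01447164331384
```

Call:
apply_moves(increments=[[[0.014, -0.175, 0, 0.089, 0], [0.014, -0.175, 0, 0.089, 0], [0.014, -0.175, 0, 0.089, 0], [0.014, -0.175, 0, 0.089, 0], [0.014, -0.175, 0, 0.089, 0], [0.014, -0.175, 0, 0.089, 0], [0.014, -0.175, 0, 0.089, 0], [0.008, -0.175, 0, 0.089, 0], [0.008, -0.175, 0, 0.089, 0], [0.008, -0.175, 0, 0.089, 0]]])

```text
clock: 26.7
ee_pos: [0.4298, -0.0794, 0.2965]
ee_rot: [0.001, 0.995, 0.101, -0.001]
force: [-4.5, -0.4, 0.0]
gripper_width: 0.0115
grasp_force: 22.3
```

Call:
apply_moves(increments=[[[0.008, -0.175, 0, 0.089, 0], [0.008, -0.175, 0, 0.089, 0], [0.008, -0.175, 0, 0.089, 0], [0.008, -0.175, 0, 0.089, 0], [0.008, -0.175, 0, 0.089, 0], [0.008, -0.175, 0, 0.089, 0], [0, 0, 0, 0, 0], [0, 0, 0, 0, 0]]])

```text
clock: 27.5
ee_pos: [0.4305, -0.0267, 0.2964]
ee_rot: [0.0, 0.994, -0.107, -0.001]
force: [-5.7, 0.9, 2.2]
gripper_width: 0.0112
grasp_force: 22.5
```

Run:
```python
from h import *
p,M=st(); d=p[:2]-[.551,-.054]; print(np.hypot(*d),np.degrees(np.arctan2(d[1],d[0])))
```

```text
t 27.5 pos [ 0.4305 -0.0267  0.2964] yaw -102.28 tz [-0.003  0.    -1.   ] F [-5.7  0.9  2.2] w 0.0112 g 22.5 q6 1.63
0.12353119523806899 167.2504517676738
```

Call:
apply_moves(increments=[[[-0.01, -0.175, 0, 0.089, 0], [-0.01, -0.175, 0, 0.089, 0], [0, -0.08, 0, 0.04, 0], [0, 0, 0, 0, 0], [0, 0, 0, 0, 0]]])

```text
clock: 28.0
ee_pos: [0.4365, -0.0063, 0.2965]
ee_rot: [0.0, 0.982, -0.191, 0.0]
force: [-2.1, 0.7, -1.0]
gripper_width: 0.0115
grasp_force: 22.2
```

Run:
```python
from h import *
p,M=st(); d=p[:2]-[.551,-.054]; print(np.hypot(*d),np.degrees(np.arctan2(d[1],d[0])))
```

```text
t 28.0 pos [ 0.4365 -0.0063  0.2965] yaw -112.07 tz [ 0.001 -0.    -1.   ] F [-2.1  0.7 -1. ] w 0.0115 g 22.2 q6 1.85
0.1240282827730116 157.37990828266052
```

Home. Now I'll release, lift clear and look.

Call:
apply_moves(increments=[[[0, 0, 0, 0, 0.3], [0, 0, 0, 0, 0.4], [0, 0, 0, 0, 0.4], [0, 0, -0.3, 0, 0.4], [0, 0, -0.4, 0, 0.4], [0, 0, -0.4, 0, 0.4], [0, 0, -0.4, 0, 0.4], [0, 0, -0.4, 0, 0.4], [0, 0, -0.4, 0, 0.4], [0, 0, 0, 0, 0.4]]])

```text
clock: 29.0
ee_pos: [0.4376, -0.0064, 0.414]
ee_rot: [-0.0, 0.981, -0.192, 0.004]
force: [1.1, -0.0, -0.3]
gripper_width: 0.0345
grasp_force: 0.0
```

Run:
```python
from h import *
st()
w=grab("wrist"); s=grab("scene"); d=grab("side")
print(proj("wrist",[[.435,-.0058,.155]]),proj("side",[[.435,-.0058,.155]]),proj("scene",[[.435,-.0058,.155]]))
r=lambda a:cv2.resize(a,(400,300),interpolation=2)
cv2.imwrite("pics/c7.png",np.vstack([np.hstack([r(w),r(d[180:290,250:396])]),np.hstack([r(s[200:300,235:368]),r(w[240:420,200:440])])]))
```

```text
t 29.0 pos [ 0.4376 -0.0064  0.414 ] yaw -112.14 tz [ 0.007 -0.001 -1.   ] F [ 1.1 -0.  -0.3] w 0.0345 g 0.0 q6 1.85
[[321.38235967 260.81420912]] [[356.01767213 233.58923993]] [[342.50778411 206.12855933]]
```

View pics/c7.png

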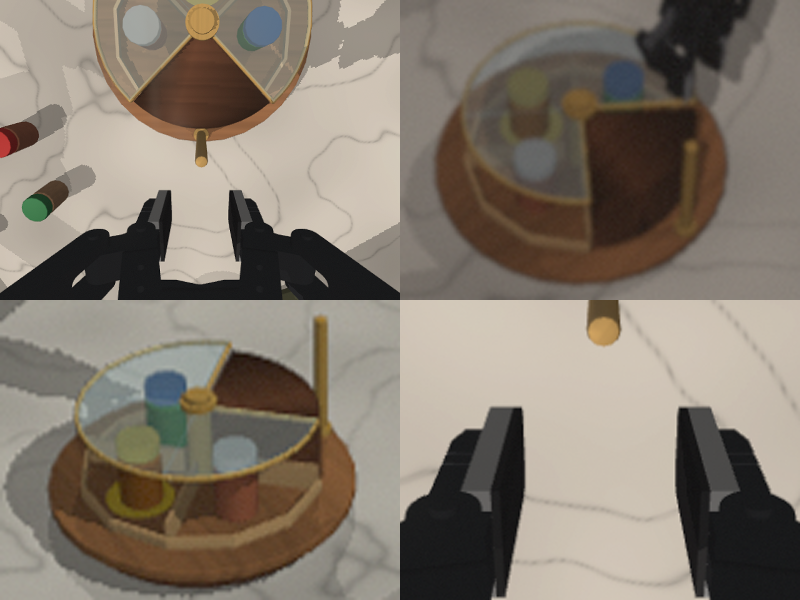

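The solid quarter fills the opening and the yellow jar is upright on its pad under the cover. The post top is at raw (322,258) in the wrist view, against (321,261) predicted, so it is home and the gripper is clear.

```bash
python3 -c "
from station import order
print(order.close_job())"
```

```text
the job is handed in; nothing more can be done
None
```

The yellow-capped jar stands upright in its bay, shut in behind the solid wooden quarter at the opening. The job was handed in at about 29 s, and no verdict was returned.

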